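# Find the jammed sauce pump and hood it

### The arm

A 7-joint arm with a two-finger parallel gripper is mounted at the origin on the work surface. World frame = base frame: x ahead of the robot, y to its left, z up, the work surface at z = 0. Lengths are in m, angles in rad, forces in N, time in s.
With the tool pointing down it reaches from about 0.4 to 0.85 m from the base axis. Payload 10.4 kg.
Tool frame: the origin (TCP) lies on the centre line of the jaws, within the pads' length; the fingertips stand 22 mm ahead of it and the grasp point (between the pads) lies 3 mm ahead of it; z points along the fingers, x is the direction in which the jaws open and shut, and the axes are right-handed (so a half turn about z gives the same grasp; the last joint's range is limited). The gripper opens to 85 mm and grips with 20 to 120 N. Pads are 22 mm wide; open, the fingers measure 114 mm over their backs; the gripper's body (76 mm by 85 mm) begins 54 mm behind the grasp point. The pads swing forward as they close: fully open they stand 13 mm farther back than shut.
Start: joints at [-1.132, 0.332, -0.065, 1.46, 0.022, 1.35, -0.088], TCP at [0.278, 0.56, 0.253] pointing down, gripper open.
Joint ranges: [-2.6, 2.6], [-0.5, 2.12], [-1.47, 1.34], [0.16, 2.42], [-1.27, 4.41], [0.06, 2.06], [-2.6, 2.6]. Speed limits (rad/s): [2.22, 2.22, 2.79, 2.79, 3.14, 3.14, 3.14].

### API

Orientations are given as a 3x3 rotation matrix whose columns are the frame's x, y, z axes.
In Python, from workcell import robot, vision, ticket gives the robot as it stands.
- The arm moves only by the shell command python3 -m handwheel 'ROWS' [FORCE]. ROWS is JSON, a list that holds one entry, the list of rows, each a list of 7 numbers: the turn, a rotation vector about the tool's x, y, z in degrees, then the shift along the tool's x, y, z in cm, then the opening in per cent of the stroke, from 0 (shut) to 100 (fully open). In form: [[[ax, ay, az, tx, ty, tz, gripper], ...]]. A call has 1 to 5 rows; each row is the pose to reach, as a shift and turn from the pose commanded when the call began, along the tool's axes at that moment; what a row does not reach only later rows make up. A row lasts 1/8 s, in which the tool goes at most 62.5 mm and 10.7 degrees, less where a joint would pass 70% of its speed; a pose out of reach is approached as far as the arm can. A call with a gripper value outside its range is refused whole. The fingers move at their own pace and stop on an object; FORCE is the grip in N (left out, the last holds). Time passes only in rows, so rows that repeat a pose let the fingers close. It gives the time, the measured TCP pose, the force and the opening at its end, in the units of the state.
- robot.state(): the state, without advancing time (a new reading comes with each control period).
- vision.capture(name): name is "side" or "top" or "wrist"; returns a dict with "img" (420x560x3 uint8, red, green, blue), "vfov" (degrees; the focal length in pixels is half the picture's height over the tangent of half this angle, whatever the lens; pixels are square), "cx", "cy" (the principal point, pixels), "dist_coeffs" ([k1, k2, p1, p2, k3] as OpenCV has them; the pictures are not rectified), "cam_to_world" (4x4, takes a point from camera to world coordinates); the wrist camera has in their place "T_tool_cam" (4x4, takes a point from camera to tool coordinates, whose origin is the TCP and whose axes are the tool frame's). Camera axes: x right, y down, z forward; pixel columns grow to the right and rows downward; lengths in m; the calibration is good to about 2 mm. A picture is of the moment at which its call begins: read the wrist's pose just before it. There is no depth.
- ticket.sign_off(): hands the job in, once; it reports no verdict.
The state is a dict: "time_s": time; "qpos": joint angles; "qvel": joint speeds; "tau": joint torques, N m; "tcp_pos": TCP position; "ee_rot": TCP orientation; "wrist_force": force on the tool from outside, world axes, zero at the start; "ft_torque": the same for the moment, N m; "opening": opening from 0.0 (shut) to 1.0 (fully open).
Only numpy, scipy, OpenCV 4.12 (cv2) and the standard library are available. Lean on these libraries where they do the work, as an engineer would, in place of code of your own. Each camera call takes 0.05 s, during which the arm holds its last target. There are 200 camera calls.

### The job

One of the three sauce pumps on the dispenser is jammed. Gently try all three plungers: press the two sound ones fully home, but stop as soon as the resistance rises part-way on the jammed one and do not force it. Once all three have been tried, stand the red hood squarely over the jammed pump, on the deck of the block, and leave everything else where it is.

Things in the scene. Friction and masses are not known exactly. Their poses are not given: they have to be found in the camera images.
- station: steel three-pump sauce dispenser block, 100 mm deep (x), 320 mm long (y), 60 mm high, fixed; origin at the centre of its underside, z up; three short spouts point along its -x, to 90 mm from the origin. Three identical upright pumps stand 110 mm apart along its centre line on its flat top (the deck), 60 mm above the worktop.
- knob_left (a point): centre of the flat top of the cream push knob of the pump at the robot's left-hand end of the block (block +y); knob disc 30 mm diameter, 16 mm thick, on a 10 mm steel rod. It moves with the plunger: the top is 52 mm above the deck when fully up and 25 mm when home.
- plunger_left (a joint): plunger at the robot's left-hand end of the block (block +y): m pushed straight down, 0 up, 0.027 home; starts at 0 to 0.004, stays where left. Sound: glides at a steady 3 to 6 N, at 27 mm meets a rubber end cushion, 4 N per mm. The one jammed (any of the three, all look alike): glides so at first, then from somewhere in 9 to 15 mm a springy resistance adds 3 N per mm. Over 25 N on a knob breaks the pump.
- deck_left (a point): point on the deck (top face of the block) on the axis of the pump at the robot's left-hand end of the block (block +y); fixed; axes as the block's
- knob_mid (a point): centre of the flat top of the cream push knob of the pump in the middle of the block; knob disc 30 mm diameter, 16 mm thick, on a 10 mm steel rod. It moves with the plunger: the top is 52 mm above the deck when fully up and 25 mm when home.
- plunger_mid (a joint): plunger in the middle of the block: m pushed straight down, 0 up, 0.027 home; starts at 0 to 0.004, stays where left. Sound: glides at a steady 3 to 6 N, at 27 mm meets a rubber end cushion, 4 N per mm. The one jammed (any of the three, all look alike): glides so at first, then from somewhere in 9 to 15 mm a springy resistance adds 3 N per mm. Over 25 N on a knob breaks the pump.
- deck_mid (a point): point on the deck (top face of the block) on the axis of the pump in the middle of the block; fixed; axes as the block's
- knob_right (a point): centre of the flat top of the cream push knob of the pump at the robot's right-hand end of the block (block -y); knob disc 30 mm diameter, 16 mm thick, on a 10 mm steel rod. It moves with the plunger: the top is 52 mm above the deck when fully up and 25 mm when home.
- plunger_right (a joint): plunger at the robot's right-hand end of the block (block -y): m pushed straight down, 0 up, 0.027 home; starts at 0 to 0.004, stays where left. Sound: glides at a steady 3 to 6 N, at 27 mm meets a rubber end cushion, 4 N per mm. The one jammed (any of the three, all look alike): glides so at first, then from somewhere in 9 to 15 mm a springy resistance adds 3 N per mm. Over 25 N on a knob breaks the pump.
- deck_right (a point): point on the deck (top face of the block) on the axis of the pump at the robot's right-hand end of the block (block -y); fixed; axes as the block's
- hood_center (a point): centre (half-way up) of the loose red plastic out-of-service hood: an upside-down round cup, outside 46 mm diameter, 54 mm high, open below; inside 40 mm diameter, 50 mm high; 50 to 100 g; z up. It starts on the worktop to the left or right of the block, the burner on the other side. Over a jammed pump it stands on the deck clear of the knob, centre 27 mm above the deck.
- burner: round steel burner with its snuffer lid on, 90 mm across, 71 mm high, with a short side handle, on the worktop beside the block; a bystander, origin at the centre of its underside
- bowls: nested stack of three stoneware bowls, 110 mm across, 71 mm high; a bystander, origin at the centre of its underside
- fork_block: birch block 80 x 120 x 75 mm with four fondue forks, 200 mm high in all; a bystander, origin at the centre of its underside
- pepper_mill: dark wooden pepper mill, 54 mm across, 160 mm high; a bystander, origin at the centre of its underside
Mind the look-alikes: they are no part of the job. Leave any brown or purple look-alike of the part that bears hood_center alone.

How it is judged:
By the outcome, as a careful person would: the job done as asked, in the order asked, and still so for the second after the job is handed in, with the robot touching nothing.
It also fails if it takes over 61 s, if anything falls off the work surface, if the arm or the gripper's body presses on something with over 40 N, if the wrist force passes 120 N, or if a joint passes its speed limit or range.

## Working session

There is one attempt and no reset: what is moved stays moved. The work goes in short steps, Python scripts to look and compute and a shell command to move; the robot and the scene stay as the last step left them, time stands still between calls to the robot, and variables do not carry over. Pictures are saved under pics/ and viewed, about 8 in all and at most 12, crops included, and the job is handed in when it is done.

```bash
mkdir -p pics; cat > h.py <<'E'
import numpy as np, cv2
from workcell import robot, vision, ticket
def cap(n):
    s=robot.state(); c=vision.capture(n)
    h=c["img"].shape[0]; f=h/2/np.tan(np.radians(c["vfov"])/2)
    c["K"]=np.array([[f,0,c["cx"]],[0,f,c["cy"]],[0,0,1.]]); c["D"]=np.array(c["dist_coeffs"],float)
    if n=="wrist":
        T=np.eye(4);T[:3,:3]=s["ee_rot"];T[:3,3]=s["tcp_pos"]; c["T"]=T@np.array(c["T_tool_cam"])
    else: c["T"]=np.array(c["cam_to_world"])
    return c
def ray(c,uv):
    p=cv2.undistortPoints(np.array([[uv]],float),c["K"],c["D"])[0,0]
    return c["T"][:3,3], c["T"][:3,:3]@np.array([p[0],p[1],1.])
def onz(c,uv,z):
    o,d=ray(c,uv); return o+d*(z-o[2])/d[2]
def proj(c,P):
    Ti=np.linalg.inv(c["T"]); return cv2.projectPoints(np.atleast_2d(np.array(P,float)),cv2.Rodrigues(Ti[:3,:3])[0],Ti[:3,3],c["K"],c["D"])[0][:,0]
def two(c1,u1,c2,u2):
    (o1,d1),(o2,d2)=ray(c1,u1),ray(c2,u2)
    t=np.linalg.lstsq(np.c_[d1,-d2],o2-o1,rcond=None)[0]
    a,b=o1+d1*t[0],o2+d2*t[1]; return (a+b)/2,np.linalg.norm(a-b)
def save(n,im): cv2.imwrite("pics/"+n+".png",im[:,:,::-1])
E
python3 - <<'E'
from h import *
import pickle
for n in("top","side"):
    c=cap(n); save(n+"0",c["img"]); pickle.dump(c,open(n+"0.pkl","wb")); print(n,np.round(c["T"],3).tolist(),c["vfov"])
s=robot.state(); print(s["tcp_pos"],np.round(s["ee_rot"],3),s["wrist_force"],s["time_s"],s["opening"])
E
```

```text
top [[0.028, -0.993, 0.116, 0.404], [-1.0, -0.028, -0.001, 0.011], [0.004, -0.116, -0.993, 1.379], [0.0, 0.0, 0.0, 1.0]] 51.75934605299011
side [[0.886, -0.319, 0.335, 0.156], [-0.463, -0.601, 0.651, -0.723], [-0.007, -0.732, -0.681, 0.862], [0.0, 0.0, 0.0, 1.0]] 56.83232369087008
[0.27833    0.55925918 0.25261094] [[ 0.446  0.895 -0.001]
 [ 0.895 -0.446 -0.001]
 [-0.001  0.    -1.   ]] [0.06167358 0.37039035 0.85055741] 0.1 0.9998457296155675
```

View pics/top0.png

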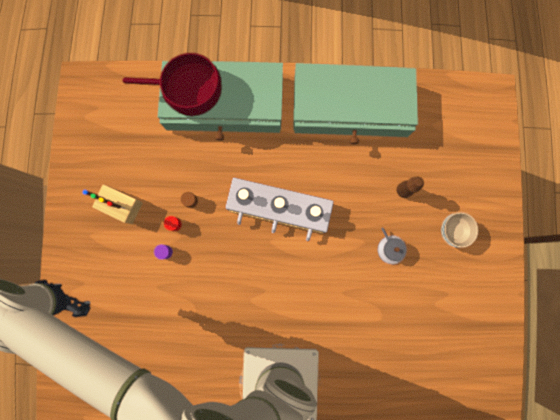

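View pics/side0.png

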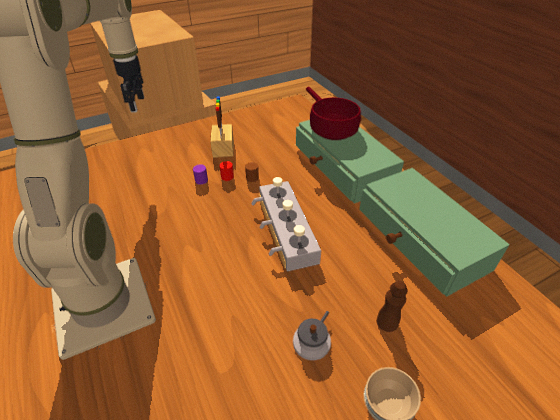

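The top view shows three cups: brown (189,200), red (172,224) and purple (163,252). There is also a dark red pot at (190,83) that isn't a candidate. I choose the red cup at top (172,224), side (227,170). The knobs are at about (244,195), (280,204) and (316,211). Next I measure and check the choice in a crop.

```bash
cat > m.py <<'E'
from h import *
import pickle
T=pickle.load(open("top0.pkl","rb"));S=pickle.load(open("side0.pkl","rb"))
def blobs(c,f,box):
    im=c["img"].astype(int); h=cv2.cvtColor(c["img"],cv2.COLOR_RGB2HSV).astype(int); m=f(im,h).astype(np.uint8)
    x0,y0,x1,y1=box; k=np.zeros_like(m);k[y0:y1,x0:x1]=m[y0:y1,x0:x1]
    n,l,s,ce=cv2.connectedComponentsWithStats(k); return [(np.round(ce[i],1),s[i].tolist()) for i in range(1,n) if s[i,4]>25]
cream=lambda i,h:(i[...,0]>200)&(i[...,0]-i[...,2]>20)&(i[...,1]>190)
red=lambda i,h:((h[...,0]<5)|(h[...,0]>175))&(h[...,1]>200)&(h[...,2]>110)
a=blobs(T,cream,(225,170,340,240));b=blobs(S,cream,(255,170,325,265))
print(a);print(b);print(blobs(T,red,(150,205,190,240)),blobs(S,red,(210,155,240,185)))
for x in a:print("z.108",onz(T,x[0],.108),[ (np.round(p,4),round(e,4)) for p,e in[two(T,x[0],S,y[0]) for y in b] if e<.015])
r=blobs(T,red,(150,205,190,240));q=blobs(S,red,(210,155,240,185))
print(two(T,r[0][0],S,q[0][0]),onz(T,r[0][0],.05))
A=cv2.resize(T["img"][170:270,140:340],(800,400),interpolation=cv2.INTER_CUBIC);B=cv2.resize(S["img"][150:200,190:290],(400,200),interpolation=cv2.INTER_CUBIC)
A2=np.zeros((600,800,3),np.uint8);A2[:400]=A;A2[400:,:400]=B;save("crop",A2)
E
python3 m.py
```

```text
[(array([242.8, 193.5]), [238, 189, 10, 10, 78]), (array([279.1, 202.2]), [274, 198, 11, 10, 74]), (array([315.4, 210.5]), [310, 206, 11, 10, 75])]
[(array([277.1, 179.7]), [273, 177, 9, 7, 48]), (array([287.2, 194.8]), [280, 182, 15, 25, 153]), (array([277.6, 220.1]), [260, 184, 37, 73, 527]), (array([303.8, 231.5]), [294, 222, 20, 25, 152]), (array([310.8, 248.7]), [305, 245, 11, 7, 31])]
[(array([171.7, 223.2]), [164, 216, 17, 15, 182])] [(array([226.3, 170.4]), [220, 161, 13, 20, 223])]
z.108 [0.58481938 0.12571438 0.108     ] [(array([0.583 , 0.1255, 0.1143]), np.float64(0.0019))]
z.108 [0.56188707 0.01725926 0.108     ] [(array([0.558 , 0.0168, 0.1442]), np.float64(0.0014))]
z.108 [ 0.54026048 -0.09068882  0.108     ] [(array([ 0.5457, -0.0934,  0.0998]), np.float64(0.0099))]
(array([0.49501556, 0.35358848, 0.03047985]), np.float64(0.0007596578353295908)) [0.49405716 0.34850961 0.05      ]
```

View pics/crop.png

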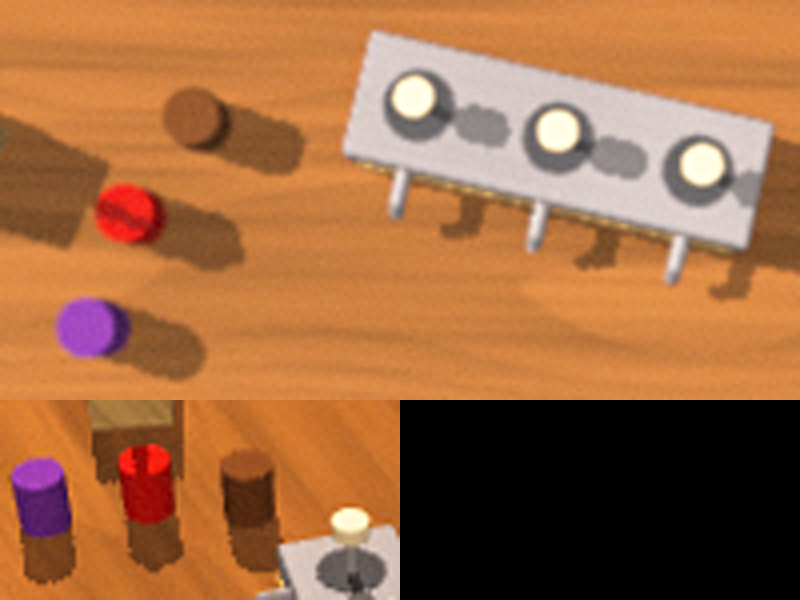

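Confirmed: the red cup is the hood, with the brown and purple cups on either side of it. The jaws' current direction is square to that row of cups, so I'll keep this yaw. Moving over the left knob with the gripper shut.

```bash
python3 -m handwheel '[[[0,0,0,-12.5,23.5,0,0],[0,0,0,-12.5,23.5,0,0],[0,0,0,-12.5,23.5,0,0],[0,0,0,-12.5,23.5,0,0],[0,0,0,-12.5,23.5,0,0]]]' 30
python3 -m handwheel '[[[0,0,0,-12.6,23.3,2,0],[0,0,0,-12.6,23.3,2,0],[0,0,0,-12.6,23.3,2,0],[0,0,0,-12.6,23.3,2,0],[0,0,0,-12.6,23.3,2,0]]]'
python3 - <<'E'
from h import *
import pickle
c=cap("wrist"); save("w1",c["img"]); pickle.dump(c,open("w1.pkl","wb"))
s=robot.state(); print(s["tcp_pos"],s["wrist_force"],s["opening"]); print(np.round(c["T_tool_cam"],3))
E
```

```text
time_s: 0.72
tcp_pos: [0.4359, 0.3386, 0.2533]
ee_rot: [[0.451, 0.892, 0.001], [0.892, -0.451, -0.001], [-0.001, 0.001, -1.0]]
wrist_force: [-0.3, 0.3, 0.2]
opening: -0.006
time_s: 1.35
tcp_pos: [0.587, 0.1221, 0.2325]
ee_rot: [[0.45, 0.893, -0.001], [0.893, -0.45, -0.002], [-0.002, 0.0, -1.0]]
wrist_force: [-0.3, 0.3, 0.4]
opening: -0.001
[0.58701201 0.12248696 0.23244295] [ 0.14359935 -1.59628613  0.24060865] -0.00038872478099887816
[[ 1.     0.001 -0.     0.   ]
 [-0.001  0.958  0.286 -0.072]
 [ 0.    -0.286  0.958 -0.119]
 [ 0.     0.     0.     1.   ]]
```

View pics/w1.png

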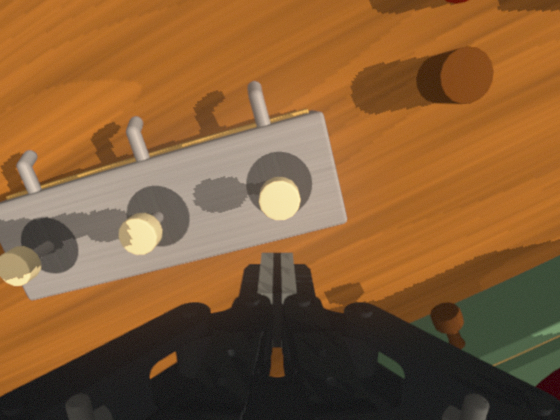

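The wrist view shows the three knobs at (280,199), (141,234) and (19,266), with the shut fingertips at (278,260). I'll cast rays onto the knob-top height and compare with the top view.

```bash
python3 - <<'E'
from h import *
import pickle
c=pickle.load(open("w1.pkl","rb")); T=pickle.load(open("top0.pkl","rb"))
im=c["img"].astype(int); m=((im[...,0]>170)&(im[...,1]>150)&(im[...,0]-im[...,2]>35)).astype(np.uint8)
n,l,s,ce=cv2.connectedComponentsWithStats(m)
P=[]
for i in range(1,n):
    if s[i,4]>400: print(ce[i],s[i]); P.append((ce[i]))
P.sort(key=lambda p:-p[0])
tp=[(242.8,193.5),(279.1,202.2),(315.4,210.5)]
for p,t in zip(P,tp): print(onz(c,p,.110),onz(T,t,.110),two(c,p,T,t))
E
```

```text
[279.67844268 199.72819034] [ 259  178   42   43 1387]
[140.2903693  234.61115134] [ 119  214   43   42 1381]
[ 16.02665122 270.34183082] [  0 254  41  32 863]
[0.5831415 0.1263693 0.11     ] [0.58453526 0.1255336  0.11      ] (array([0.58498169, 0.12585999, 0.10420701]), np.float64(0.0008384070751143805))
[0.5608069  0.02260789 0.11      ] [0.56163903 0.01724913 0.11      ] (array([0.56259448, 0.0172828 , 0.10030654]), np.float64(0.0004906859496238024))
[ 0.54108329 -0.08599062  0.11      ] [ 0.54004646 -0.09052909  0.11      ] (array([ 0.54102832, -0.09094851,  0.10497478]), np.float64(0.0008836777750390378))
```

```bash
f(){ grep -E 'time|tcp|wrist'; }
python3 -m handwheel '[[[0,0,0,0.2,-0.34,5,0],[0,0,0,0.2,-0.34,8.5,0],[0,0,0,0.2,-0.34,9,0],[0,0,0,0.2,-0.34,9,0]]]'|f
python3 -m handwheel '[[[0,0,0,0,0,0.2,0],[0,0,0,0,0,0.4,0],[0,0,0,0,0,0.4,0]]]'|f
python3 -m handwheel '[[[0,0,0,0,0,0.2,0],[0,0,0,0,0,0.4,0],[0,0,0,0,0,0.4,0]]]'|f
python3 -m handwheel '[[[0,0,0,0,0,0.2,0],[0,0,0,0,0,0.4,0],[0,0,0,0,0,0.4,0]]]'|f
```

```text
time_s: 1.9
tcp_pos: [0.5836, 0.1309, 0.1443]
wrist_force: [-0.5, -0.6, 0.7]
time_s: 2.28
tcp_pos: [0.5836, 0.1297, 0.1397]
wrist_force: [-1.2, -0.6, 0.1]
time_s: 2.65
tcp_pos: [0.5833, 0.1296, 0.135]
wrist_force: [0.7, 0.6, 0.1]
time_s: 3.02
tcp_pos: [0.5836, 0.1297, 0.1313]
wrist_force: [-0.5, -0.8, 0.8]
```

```bash
f(){ grep -E 'time|tcp|wrist'; }
python3 -m handwheel '[[[0,0,0,-0.32,0.25,0,0],[0,0,0,-0.32,0.25,0,0],[0,0,0,-0.32,0.25,0.2,0],[0,0,0,-0.32,0.25,0.2,0]]]'|f
python3 -m handwheel '[[[0,0,0,0,0,0.2,0],[0,0,0,0,0,0.2,0],[0,0,0,0,0,0.2,0]]]'|f
python3 -m handwheel '[[[0,0,0,0,0,0.2,0],[0,0,0,0,0,0.2,0],[0,0,0,0,0,0.2,0]]]'|f
python3 -m handwheel '[[[0,0,0,0,0,0.2,0],[0,0,0,0,0,0.2,0],[0,0,0,0,0,0.2,0]]]'|f
```

```text
time_s: 3.52
tcp_pos: [0.5843, 0.1254, 0.1292]
wrist_force: [0.2, -0.8, 1.0]
time_s: 3.9
tcp_pos: [0.5841, 0.126, 0.1271]
wrist_force: [0.3, -0.6, 0.3]
time_s: 4.28
tcp_pos: [0.5842, 0.1258, 0.1251]
wrist_force: [-0.2, 0.7, 0.8]
time_s: 4.65
tcp_pos: [0.5843, 0.1256, 0.1231]
wrist_force: [-0.1, 0.8, 0.9]
```

```bash
f(){ grep -E 'tcp|wrist'; }
python3 -m handwheel '[[[0,0,0,0,0,0.2,0],[0,0,0,0,0,0.2,0],[0,0,0,0,0,0.2,0]]]'|f
python3 -m handwheel '[[[0,0,0,0,0,0.2,0],[0,0,0,0,0,0.2,0],[0,0,0,0,0,0.2,0]]]'|f
python3 - <<'E'
from h import *
c=cap("side"); save("s2",cv2.resize(c["img"][130:280,200:350],(600,600),interpolation=cv2.INTER_CUBIC))
print(proj(c,[[.5842,.1258,.0991],[.5842,.1258,.108]]))
E
```

```text
tcp_pos: [0.5843, 0.1256, 0.1212]
wrist_force: [0.1, -0.7, 0.5]
tcp_pos: [0.5843, 0.1256, 0.1192]
wrist_force: [-0.3, -0.9, 0.8]
[[277.75020344 183.31508075]
 [277.71859917 181.08286829]]
```

View pics/s2.png

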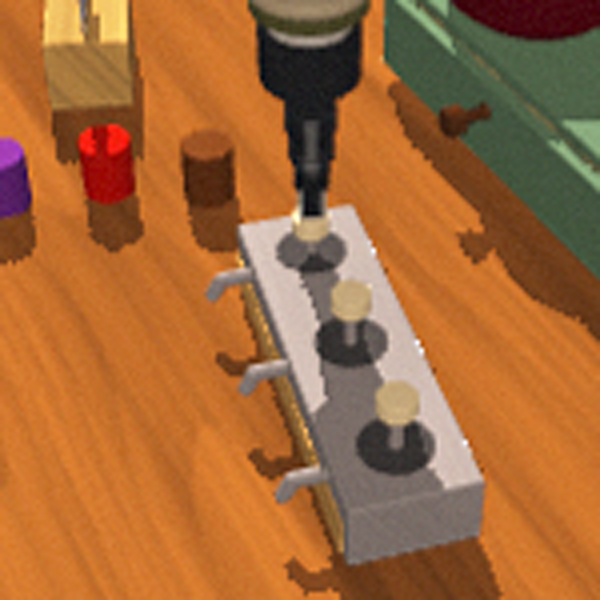

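The side view shows the left knob already pushed well down, while the force reads about 0. So the friction relaxes during the holds, and I need to read the force while moving. I'll use single-row steps without holds.

```bash
f(){ grep -E 'tcp|wrist'; }
python3 -m handwheel '[[[0,0,0,0,0,0.1,0],[0,0,0,0,0,0.2,0]]]'|f
python3 -m handwheel '[[[0,0,0,0,0,0.1,0]]]'|f
python3 -c "
from workcell import robot
s=robot.state();print(s['tau'],s['wrist_force'],s['ft_torque'])"
```

```text
tcp_pos: [0.5843, 0.1256, 0.1174]
wrist_force: [-0.2, 0.1, 4.4]
tcp_pos: [0.5843, 0.1257, 0.1163]
wrist_force: [-1.3, -1.3, 3.9]
[-1.05835469e-01 -5.82774818e+01  4.45043340e+00 -3.41774297e+01
 -3.03556875e-02 -3.57711716e-01 -3.70911046e-03] [-1.32345915 -1.27151078  3.86560599] [-0.07197216  0.20707922  0.05702554]
```

```bash
f(){ grep -E 'tcp|wrist'; }
python3 -m handwheel '[[[0,0,0,0,0,0.1,0],[0,0,0,0,0,0.2,0]]]'|f
python3 -m handwheel '[[[0,0,0,0,0,0.1,0],[0,0,0,0,0,0.2,0]]]'|f
python3 -m handwheel '[[[0,0,0,0,0,0.1,0],[0,0,0,0,0,0.2,0]]]'|f
python3 -m handwheel '[[[0,0,0,0,0,0.1,0],[0,0,0,0,0,0.2,0]]]'|f
```

```text
tcp_pos: [0.5843, 0.1257, 0.1143]
wrist_force: [-0.7, -0.7, 2.9]
tcp_pos: [0.5843, 0.1256, 0.1122]
wrist_force: [-1.5, -1.6, 3.4]
tcp_pos: [0.5843, 0.1256, 0.1102]
wrist_force: [-0.8, -1.2, 3.3]
tcp_pos: [0.5843, 0.1257, 0.1083]
wrist_force: [-0.9, -0.3, 2.9]
```

```bash
f(){ grep -E 'tcp|wrist'; }
python3 -m handwheel '[[[0,0,0,0,0,0.1,0]]]'|f
python3 -m handwheel '[[[0,0,0,0,0,0.1,0]]]'|f
python3 -m handwheel '[[[0,0,0,0,0,0.1,0]]]'|f
```

```text
tcp_pos: [0.5843, 0.1256, 0.1072]
wrist_force: [-1.0, -0.7, 3.5]
tcp_pos: [0.5843, 0.1257, 0.1064]
wrist_force: [-1.4, -1.2, 6.8]
tcp_pos: [0.5844, 0.1257, 0.1056]
wrist_force: [-2.3, -0.4, 8.8]
```

The left pump is sound and home: the cushion was met at TCP z of about 0.107, which agrees with the geometry. On to the middle.

```bash
f(){ grep -E 'tcp|wrist'; }
python3 -m handwheel '[[[0,0,0,0,0,-5,0],[0,0,0,-4,1.1,-5,0],[0,0,0,-9,2.4,-5,0],[0,0,0,-10.7,2.86,-5,0],[0,0,0,-10.7,2.86,-5,0]]]'|f
python3 -m handwheel '[[[0,0,0,0,0,0,0],[0,0,0,0,0,1.5,0],[0,0,0,0,0,1.5,0]]]'|f
```

```text
tcp_pos: [0.5621, 0.0163, 0.1552]
wrist_force: [-1.0, 0.7, 0.1]
tcp_pos: [0.5613, 0.0181, 0.1384]
wrist_force: [-1.0, 0.0, -0.4]
```

```bash
f(){ grep -E 'tcp|wrist'; }
python3 -m handwheel '[[[0,0,0,0,0,0.2,0],[0,0,0,0,0,0.4,0],[0,0,0,0,0,0.6,0],[0,0,0,0,0,0.8,0]]]'|f
python3 -m handwheel '[[[0,0,0,0,0,0.1,0],[0,0,0,0,0,0.2,0],[0,0,0,0,0,0.3,0]]]'|f
python3 -m handwheel '[[[0,0,0,0,0,0.1,0],[0,0,0,0,0,0.2,0]]]'|f
```

```text
tcp_pos: [0.5623, 0.0171, 0.1323]
wrist_force: [-0.1, -0.5, 0.5]
tcp_pos: [0.5622, 0.0171, 0.1294]
wrist_force: [-1.1, -0.4, 3.5]
tcp_pos: [0.5623, 0.0171, 0.1273]
wrist_force: [-1.7, 0.2, 3.8]
```

Gliding at about 3.5 N, depth 6.7 mm.

```bash
f(){ grep -E 'tcp|wrist'; }
python3 -m handwheel '[[[0,0,0,0,0,0.1,0],[0,0,0,0,0,0.2,0]]]'|f
python3 -m handwheel '[[[0,0,0,0,0,0.1,0]]]'|f
python3 -m handwheel '[[[0,0,0,0,0,0.1,0]]]'|f
```

```text
tcp_pos: [0.5622, 0.0171, 0.1252]
wrist_force: [-0.3, 0.3, 3.2]
tcp_pos: [0.5622, 0.0172, 0.1242]
wrist_force: [-1.8, 1.0, 3.1]
tcp_pos: [0.5622, 0.0171, 0.1232]
wrist_force: [-1.2, -1.0, 4.0]
```

```bash
f(){ grep -E 'tcp|wrist'; }
python3 -m handwheel '[[[0,0,0,0,0,0.1,0]]]'|f
python3 -m handwheel '[[[0,0,0,0,0,0.1,0]]]'|f
```

```text
tcp_pos: [0.5622, 0.0171, 0.1223]
wrist_force: [-1.1, -0.4, 2.9]
tcp_pos: [0.5622, 0.0171, 0.1212]
wrist_force: [-1.5, -1.3, 3.3]
```

```bash
f(){ grep -E 'tcp|wrist'; }
python3 -m handwheel '[[[0,0,0,0,0,0.1,0]]]'|f
python3 -m handwheel '[[[0,0,0,0,0,0.1,0]]]'|f
```

```text
tcp_pos: [0.5622, 0.0171, 0.1202]
wrist_force: [-1.0, 0.8, 3.7]
tcp_pos: [0.5622, 0.0171, 0.1192]
wrist_force: [-1.3, -0.5, 3.6]
```

```bash
f(){ grep -E 'tcp|wrist'; }
python3 -m handwheel '[[[0,0,0,0,0,0.1,0]]]'|f
python3 -m handwheel '[[[0,0,0,0,0,0.1,0]]]'|f
```

```text
tcp_pos: [0.5622, 0.0171, 0.1183]
wrist_force: [-1.4, 0.1, 2.9]
tcp_pos: [0.5622, 0.0171, 0.1172]
wrist_force: [-1.1, -0.2, 2.5]
```

```bash
f(){ grep -E 'tcp|wrist'; }
python3 -m handwheel '[[[0,0,0,0,0,0.1,0],[0,0,0,0,0,0.2,0]]]'|f
python3 -m handwheel '[[[0,0,0,0,0,0.15,0],[0,0,0,0,0,0.3,0]]]'|f
python3 -m handwheel '[[[0,0,0,0,0,0.15,0],[0,0,0,0,0,0.3,0]]]'|f
python3 -m handwheel '[[[0,0,0,0,0,0.1,0],[0,0,0,0,0,0.2,0]]]'|f
```

```text
tcp_pos: [0.5622, 0.0171, 0.1152]
wrist_force: [-0.9, 0.1, 4.1]
tcp_pos: [0.5622, 0.0171, 0.1122]
wrist_force: [-1.0, 0.2, 3.5]
tcp_pos: [0.5622, 0.0171, 0.1092]
wrist_force: [-0.5, -1.0, 3.2]
tcp_pos: [0.5622, 0.0171, 0.1072]
wrist_force: [-0.7, -1.1, 3.6]
```

```bash
f(){ grep -E 'time|tcp|wrist'; }
python3 -m handwheel '[[[0,0,0,0,0,0.1,0],[0,0,0,0,0,0.2,0]]]'|f
python3 -m handwheel '[[[0,0,0,0,0,-5,0],[0,0,0,-4,1.1,-5,0],[0,0,0,-9,2.4,-5,0],[0,0,0,-10.6,2.86,-5,0],[0,0,0,-10.6,2.86,-5,0]]]'|f
python3 -m handwheel '[[[0,0,0,0,0,0,0],[0,0,0,0,0,1.5,0],[0,0,0,0,0,1.9,0],[0,0,0,0,0,2.1,0]]]'|f
```

```text
time_s: 11.82
tcp_pos: [0.5623, 0.0171, 0.1056]
wrist_force: [-2.5, -1.2, 9.9]
time_s: 12.45
tcp_pos: [0.5404, -0.0912, 0.155]
wrist_force: [-0.3, 1.1, 0.4]
time_s: 12.95
tcp_pos: [0.5404, -0.0901, 0.1336]
wrist_force: [0.9, -0.0, -0.2]
```

The middle pump is sound and home. By elimination the right one is jammed, so I press it gently.

```bash
f(){ grep -E 'tcp|wrist'; }
python3 -m handwheel '[[[0,0,0,0,0,0.1,0],[0,0,0,0,0,0.2,0],[0,0,0,0,0,0.3,0],[0,0,0,0,0,0.4,0],[0,0,0,0,0,0.5,0]]]'|f
python3 -m handwheel '[[[0,0,0,0,0,0.1,0],[0,0,0,0,0,0.2,0]]]'|f
python3 -m handwheel '[[[0,0,0,0,0,0.1,0]]]'|f
```

```text
tcp_pos: [0.5407, -0.0905, 0.1294]
wrist_force: [0.3, 0.7, 3.4]
tcp_pos: [0.5407, -0.0905, 0.1273]
wrist_force: [0.3, 0.4, 3.1]
tcp_pos: [0.5407, -0.0905, 0.1263]
wrist_force: [-0.3, 0.2, 2.8]
```

```bash
f(){ grep -E 'tcp|wrist'; }
python3 -m handwheel '[[[0,0,0,0,0,0.1,0]]]'|f
python3 -m handwheel '[[[0,0,0,0,0,0.1,0]]]'|f
```

```text
tcp_pos: [0.5407, -0.0905, 0.1253]
wrist_force: [-0.5, 0.5, 3.1]
tcp_pos: [0.5407, -0.0905, 0.1243]
wrist_force: [0.9, -0.6, 3.0]
```

```bash
python3 -m handwheel '[[[0,0,0,0,0,0.1,0]]]'|grep -E 'tcp|wrist'
```

```text
tcp_pos: [0.5407, -0.0905, 0.1233]
wrist_force: [1.0, 0.4, 3.0]
```

```bash
python3 -m handwheel '[[[0,0,0,0,0,0.1,0]]]'|grep -E 'tcp|wrist'
```

```text
tcp_pos: [0.5407, -0.0905, 0.1223]
wrist_force: [0.6, 0.1, 3.0]
```

```bash
python3 -m handwheel '[[[0,0,0,0,0,0.1,0]]]'|grep -E 'tcp|wrist'
```

```text
tcp_pos: [0.5407, -0.0905, 0.1213]
wrist_force: [0.2, 0.0, 3.8]
```

```bash
python3 -m handwheel '[[[0,0,0,0,0,0.1,0]]]'|grep -E 'tcp|wrist'
```

```text
tcp_pos: [0.5407, -0.0905, 0.1202]
wrist_force: [1.6, 0.3, 2.3]
```

```bash
python3 -m handwheel '[[[0,0,0,0,0,0.1,0]]]'|grep -E 'tcp|wrist'
```

```text
tcp_pos: [0.5407, -0.0905, 0.1194]
wrist_force: [-0.0, 0.3, 5.8]
```

Rising at 14.6 mm. One more step to confirm.

```bash
python3 -m handwheel '[[[0,0,0,0,0,0.1,0]]]'|grep -E 'tcp|wrist'
```

```text
tcp_pos: [0.5407, -0.0905, 0.1186]
wrist_force: [-0.1, -0.3, 7.8]
```

The jam is confirmed on the right pump, so I stop there, lift off, and fly over the hood, opening to 75 %.

```bash

python3 -m handwheel '[[[0,0,0,0,0,-6,0],[0,0,0,2,-1,-11,0],[0,0,0,18,-12,-11,0],[0,0,0,18,-12,-11,0],[0,0,0,18,-12,-11,40]]]'|grep tcp
python3 -m handwheel '[[[0,0,0,19.3,-12,0,75],[0,0,0,19.3,-12,0,75],[0,0,0,19.3,-12,0,75],[0,0,0,19.3,-12,0,75],[0,0,0,19.3,-12,0,75]]]'|grep -E "tcp|time"
python3 -m handwheel '[[[0,0,0,0,0,0,75],[0,0,0,0,0,0,75]]]'|grep -E "tcp|opening"
cat > hood.py <<'E'
from h import *
import sys
n=sys.argv[1]; z=float(sys.argv[2]); c=cap("wrist"); save(n,c["img"]); s=robot.state()
h=cv2.cvtColor(c["img"],cv2.COLOR_RGB2HSV).astype(int); m=(((h[...,0]<4)|(h[...,0]>175))&(h[...,1]>190)&(h[...,2]>60)).astype(np.uint8)
k,l,st,ce=cv2.connectedComponentsWithStats(m); i=1+np.argmax(st[1:,4]); print(ce[i],st[i])
cs=cv2.findContours((l==i).astype(np.uint8),cv2.RETR_EXTERNAL,cv2.CHAIN_APPROX_NONE)[0][0]
print("all",onz(c,ce[i],z),"tcp",s["tcp_pos"],np.round(s["ee_rot"],3).tolist())
E
python3 hood.py w2 .03
```

```text
tcp_pos: [0.5132, 0.1192, 0.2279]
time_s: 16.2
tcp_pos: [0.4906, 0.3471, 0.2269]
tcp_pos: [0.4934, 0.3421, 0.2282]
opening: 0.749
[287.86585366 197.04878049] [265 189  47  21 246]
all [0.50974986 0.34553002 0.03      ] tcp [0.49335782 0.34228314 0.22837341] [[0.447, 0.894, 0.0], [0.894, -0.447, -0.0], [-0.0, 0.0, -1.0]]
```

View pics/w2.png

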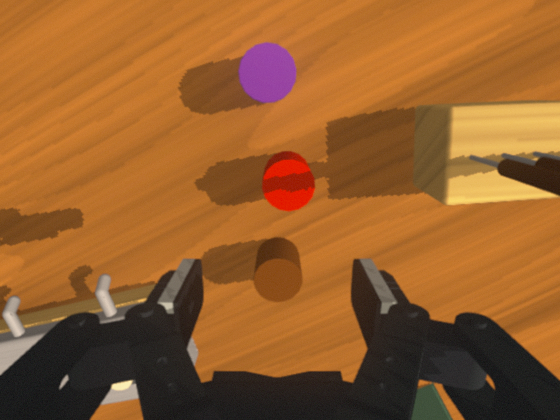

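The wrist view shows the hood's lid, a disc about 52 px across centred near (289,185). The purple cup is at (267,73), brown at (278,270), and the fork block is to the right.

```bash
cat > hood.py <<'E'
from h import *
import sys
z=float(sys.argv[1]); c=cap("wrist"); s=robot.state()
if len(sys.argv)>2: save(sys.argv[2],c["img"])
h=cv2.cvtColor(c["img"],cv2.COLOR_RGB2HSV).astype(int); m=(((h[...,0]<4)|(h[...,0]>175))&(h[...,1]>150)&(h[...,2]>50)).astype(np.uint8)
m=cv2.morphologyEx(m,cv2.MORPH_CLOSE,np.ones((5,5))); k,l,st,ce=cv2.connectedComponentsWithStats(m)
i=1+np.argmax(st[1:,4]*(abs(ce[1:,1]-190)<90)); x,y,w,hh,a=st[i]; u=(x+w/2-.5,y+hh-1-w/2+.5)
P=onz(c,u,z); print(st[i],u,P,"tcp",s["tcp_pos"]); d=s["ee_rot"].T@(P-s["tcp_pos"]); print("tool shift cm",d*100)
e=[onz(c,(x,u[1]),z),onz(c,(x+w-1,u[1]),z)]; print("dia",np.linalg.norm(e[0]-e[1]))
E
python3 hood.py .054
```

```text
[ 265  153   47   57 1359] (np.float64(288.0), np.float64(186.0)) [0.49496873 0.35233667 0.054     ] tcp [0.49329546 0.34252573 0.22844679]
tool shift cm [ 0.95255317 -0.29278403 17.44460646]
dia 0.039069348638749085
```

```bash

python3 -m handwheel '[[[0,0,0,0.95,-0.35,5,75],[0,0,0,0.95,-0.35,10,75],[0,0,0,0.95,-0.35,10,75],[0,0,0,0.95,-0.35,10,75]]]'|grep tcp
python3 hood.py .054 w3
```

```text
tcp_pos: [0.495, 0.354, 0.1305]
[ 238  188   72   75 3753] (np.float64(273.5), np.float64(226.5)) [0.49265328 0.3534422  0.054     ] tcp [0.49524623 0.35431937 0.13106106]
tool shift cm [-0.22014127 -0.20437188  7.70511308]
dia 0.04158480968111482
```

View pics/w3.png

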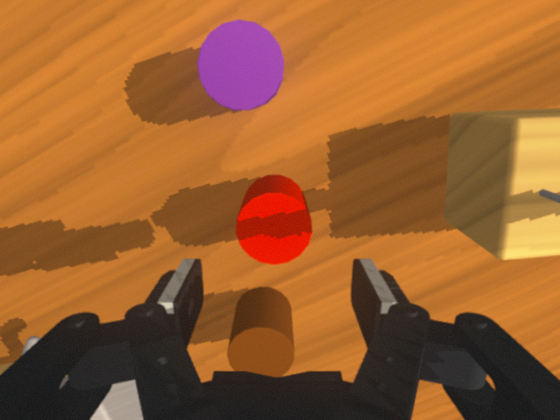

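The lid centre is at about (274,226) and the jaws straddle it, so a 2 mm correction is enough. Descending and gripping.

```bash

python3 -m handwheel '[[[0,0,0,-0.2,-0.2,3,75],[0,0,0,-0.2,-0.2,6,75],[0,0,0,-0.2,-0.2,8.8,75],[0,0,0,-0.2,-0.2,8.8,75]]]'|grep -E "tcp|wrist"
python3 -m handwheel '[[[0,0,0,0,0,0,50],[0,0,0,0,0,0,40],[0,0,0,0,0,0,40],[0,0,0,0,0,0,40],[0,0,0,0,0,0,40]]]' 25
python3 -m handwheel '[[[0,0,0,0,0,-2,40],[0,0,0,0,0,-6,40],[0,0,0,0,0,-11,40],[0,0,0,0,0,-14,40],[0,0,0,0,0,-14,40]]]' |grep -v rot
python3 - <<'E'
from h import *
c=cap("wrist");save("w4",c["img"]);d=cap("side")
import pickle;pickle.dump((c,d),open("w4.pkl","wb"))
E
```

```text
tcp_pos: [0.4913, 0.3527, 0.0406]
wrist_force: [0.0, 0.5, -0.0]
time_s: 18.23
tcp_pos: [0.4924, 0.3537, 0.0428]
ee_rot: [[0.446, 0.895, 0.003], [0.895, -0.446, 0.002], [0.003, 0.001, -1.0]]
wrist_force: [-2.1, -1.3, 8.2]
opening: 0.526
time_s: 18.85
tcp_pos: [0.4926, 0.354, 0.185]
wrist_force: [-0.5, -0.1, -1.6]
opening: 0.528
```

View pics/w4.png

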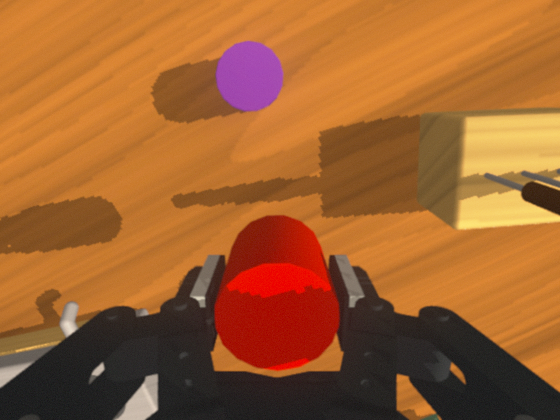

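The hood is held squarely; the lid circle spans x 216–340 with its bottom at 369, giving a centre near (278,307). I'll compute its offset in the tool and the shift to the right pump.

```bash
python3 - <<'E'
from h import *
import pickle
c,_=pickle.load(open("w4.pkl","rb"))
s=robot.state(); c["T"]=np.array(c["T_tool_cam"])
for u in[(278,307),(216,300),(340,300),(278,369)]: print(u,onz(c,u,-0.0112))
R=s["ee_rot"]; p=s["tcp_pos"]; o=onz(c,(278,307),-0.0112); o[2]=0
for t in([.5405,-.0906],):
    print(np.round(R,4).tolist(),p,(R.T@(np.array([*t,0])-p-R@o))[:2]*100)
E
```

```text
(278, 307) [ 0.0006834  -0.00373645 -0.0112    ]
(216, 300) [-0.02083871 -0.00642689 -0.0112    ]
(340, 300) [ 0.02219795 -0.00646651 -0.0112    ]
(278, 369) [ 0.00073955  0.02317745 -0.0112    ]
[[0.4456, 0.8953, 0.0008], [0.8953, -0.4456, 0.0008], [0.0011, 0.0003, -1.0]] [0.49123252 0.35291874 0.18111322] [-37.59843699  24.53955069]
```

```bash
python3 - <<'E'
from h import *
import pickle
from scipy.optimize import least_squares
c,_=pickle.load(open("w4.pkl","rb")); c["T"]=np.array(c["T_tool_cam"])
im=c["img"].astype(int); m=((im[...,0]>90)&(im[...,1]<0.3*im[...,0])&(im[...,2]<.3*im[...,0])).astype(np.uint8)
k,l,st,ce=cv2.connectedComponentsWithStats(m); i=1+np.argmax(st[1:,4]); print(st[i])
q=cv2.findContours((l==i).astype(np.uint8),0,cv2.CHAIN_APPROX_NONE)[0][0][:,0].astype(float)
q=q[(q[:,1]>315)]
u=cv2.undistortPoints(q[:,None],c["K"],c["D"])[:,0]
# half-pixel outward ignored
d=np.c_[u,np.ones(len(u))]@c["T"][:3,:3].T; o=c["T"][:3,3]
def pts(h): return (o+d*((h-o[2])/d[:,2])[:,None])[:,:2]
def f(p,h): return np.hypot(*(pts(h)-p[:2]).T)-p[2]
for h in(-.0112,-.008,-.004,0):
    r=least_squares(f,[0,0,.023],args=(h,)); print(h,np.round(r.x*1000,2),np.sqrt(np.mean(r.fun**2))*1000)
E
```

```text
[  214   216   126   155 14842]
-0.0112 [ 0.18  1.17 21.96] 0.19860699680374913
-0.008 [ 0.18  3.36 22.61] 0.2045054766988972
-0.004 [ 0.18  6.09 23.43] 0.21187857656787867
0 [ 0.17  8.82 24.24] 0.2192516764368292
```

```bash

python3 -m handwheel '[[[0,0,0,-5,3.2,0,40],[0,0,0,-10,6.4,0,40],[0,0,0,-15,9.6,0,40],[0,0,0,-20,12.8,0,40],[0,0,0,-25,16,0,40]]]' |grep -E "tcp|opening"
python3 -m handwheel '[[[0,0,0,-5,3.2,0,40],[0,0,0,-10,6.4,0,40],[0,0,0,-12.5,8,0,40],[0,0,0,-12.5,8,0,40],[0,0,0,-12.5,8,0,40]]]' |grep -E "tcp|opening"
python3 -m handwheel '[[[0,0,0,0,0,0,40],[0,0,0,0,0,0,40],[0,0,0,0,0,0,40]]]'
```

```text
tcp_pos: [0.5224, 0.0558, 0.1795]
opening: 0.522
tcp_pos: [0.5386, -0.0887, 0.1795]
opening: 0.526
time_s: 20.58
tcp_pos: [0.5391, -0.0893, 0.1803]
ee_rot: [[0.445, 0.896, 0.0], [0.896, -0.445, 0.0], [0.0, -0.0, -1.0]]
wrist_force: [-0.4, 0.1, -0.9]
opening: 0.525
```

```bash

python3 -m handwheel '[[[0,0,0,-0.07,-0.05,1.5,40],[0,0,0,-0.07,-0.05,3,40],[0,0,0,-0.07,-0.05,3.4,40],[0,0,0,-0.07,-0.05,3.4,40]]]' |grep -E "tcp|wrist"
python3 - <<'E'
from h import *
c=cap("side"); A=cv2.resize(c["img"][190:280,245:335],(600,600),interpolation=cv2.INTER_CUBIC); 
# mark expected hood-axis (lower rim centre) & knob centre
for P,col in(([.5403,-.0905,.0966],(0,255,0)),([.5403,-.0905,.060],(0,0,255))):
    u=(proj(c,[P])[0]-[245,190]+.5)*600/90; print(u); cv2.circle(A,tuple(int(x) for x in u),5,col,2)
save("s5",A)
E
```

```text
tcp_pos: [0.5381, -0.0902, 0.1458]
wrist_force: [0.0, 0.0, -0.0]
[368.2842978  286.92252576]
[365.87118691 347.52399354]
```

View pics/s5.png

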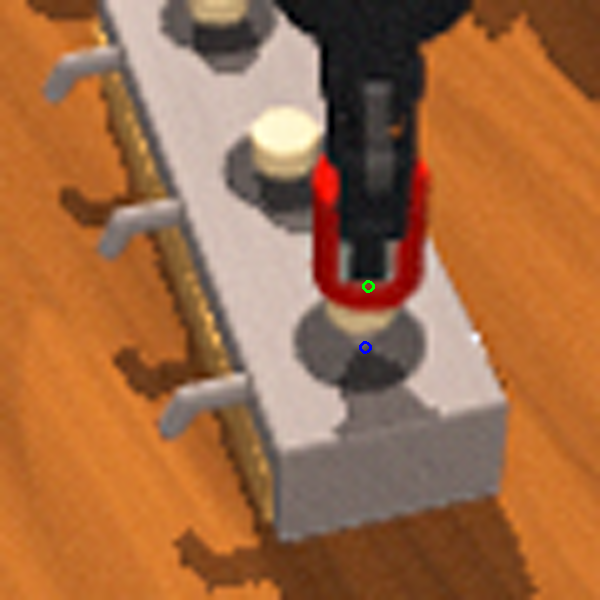

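The side view gives hood walls at x 312–427 (centre 369.5). The pump's base disc spans 294–426 (centre 360, or about 363 at rim height). So the hood is about 2.6 mm too far along tool +y, while the jaw direction agrees. Correcting, then lowering.

```bash

python3 -m handwheel '[[[0,0,0,0,-0.26,0,40],[0,0,0,0,-0.26,0,40],[0,0,0,0,-0.26,1,40],[0,0,0,0,-0.26,2,40],[0,0,0,0,-0.26,2,40]]]' |grep -E "tcp|wrist"
python3 -m handwheel '[[[0,0,0,0,0,1,40],[0,0,0,0,0,1.7,40],[0,0,0,0,0,2,40],[0,0,0,0,0,2,40]]]' |grep -E "tcp|wrist"
python3 -m handwheel '[[[0,0,0,0,0,0.1,40],[0,0,0,0,0,0.2,40],[0,0,0,0,0,0.2,40]]]' |grep -E "tcp|wrist|opening"
```

```text
tcp_pos: [0.5352, -0.0889, 0.125]
wrist_force: [0.1, -0.3, -0.5]
tcp_pos: [0.5358, -0.089, 0.1061]
wrist_force: [0.5, 0.4, -0.8]
tcp_pos: [0.536, -0.089, 0.1043]
wrist_force: [0.2, 0.3, -1.5]
opening: 0.524
```

```bash

python3 -m handwheel '[[[0,0,0,0,0,0.1,40],[0,0,0,0,0,0.1,40]]]' |grep -E "tcp|wrist"
python3 -m handwheel '[[[0,0,0,0,0,0.1,40],[0,0,0,0,0,0.1,40]]]' |grep -E "tcp|wrist"
```

```text
tcp_pos: [0.5359, -0.089, 0.1032]
wrist_force: [-0.2, -0.6, -1.5]
tcp_pos: [0.5361, -0.0891, 0.1028]
wrist_force: [-2.7, -0.4, 5.5]
```

It touched the deck at exactly the expected height. Releasing and rising.

```bash

python3 -m handwheel '[[[0,0,0,0,0,-0.05,60],[0,0,0,0,0,-0.05,72],[0,0,0,0,0,-0.05,72],[0,0,0,0,0,-0.05,72]]]' |grep -E "tcp|wrist|opening"
python3 -m handwheel '[[[0,0,0,0,0,-3,72],[0,0,0,0,0,-8,72],[0,0,0,0,0,-12,72],[0,0,0,15,-10,-12,72],[0,0,0,15,-10,-12,72]]]' |grep -E "tcp|wrist"
python3 -m handwheel '[[[0,0,0,15,-10,0,72],[0,0,0,15,-10,0,72],[0,0,0,15,-10,0,72],[0,0,0,15,-10,0,72],[0,0,0,15,-10,0,72]]]' |grep -E "time|tcp|wrist"
python3 - <<'E'
from h import *
t=cap("top");c=cap("side")
im=t["img"].astype(int);m=((im[...,0]>110)&(im[...,1]<.3*im[...,0])&(im[...,2]<.3*im[...,0])).astype(np.uint8);m[:,:290]=0;m[:180]=0;m[250:]=0
k,l,st,ce=cv2.connectedComponentsWithStats(m);i=1+np.argmax(st[1:,4]);print(st[i],ce[i],onz(t,ce[i],.114), "expect px",proj(t,[[.5401,-.0905,.114]]))
A=np.zeros((600,800,3),np.uint8)
A[:,:400]=cv2.resize(c["img"][170:290,245:325],(400,600),interpolation=cv2.INTER_CUBIC)
A[:300,400:]=cv2.resize(t["img"][165:255,220:340],(400,300),interpolation=cv2.INTER_CUBIC)
save("f6",A)
E
```

```text
tcp_pos: [0.5359, -0.089, 0.1027]
wrist_force: [0.7, -0.2, 0.6]
opening: 0.72
tcp_pos: [0.5202, 0.0361, 0.2235]
wrist_force: [1.6, 1.5, -0.3]
time_s: 24.88
tcp_pos: [0.4977, 0.2131, 0.2227]
wrist_force: [0.4, -0.8, 0.7]
[308 204  15  16 185] [315.08648649 211.55135135] [ 0.53648413 -0.08934645  0.114     ] expect px [[315.50165573 210.34003363]]
```

View pics/f6.png

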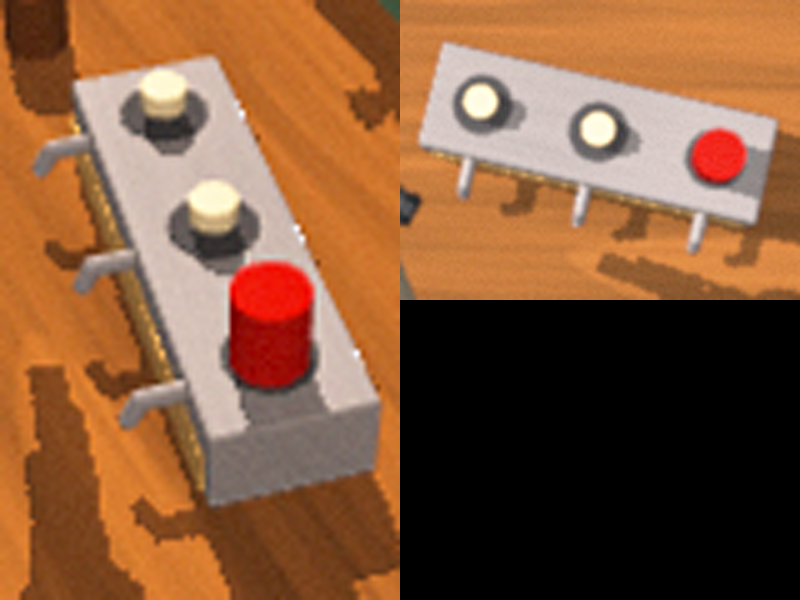

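The hood stands upright on the deck. In the side view its foot (229–311) is concentric with the base disc (221–319), and the other knobs are down. The arm is clear, so I hand in.

```bash
python3 -c "
from workcell import robot,ticket
print(robot.state()['wrist_force'],robot.state()['time_s']);print(ticket.sign_off())"
```

```text
[ 0.14299637  0.05503987 -0.50124612] 24.975
the job is handed in; nothing more can be done
None
```

The job is handed in at about 25 s of the 61 s allowed. The red hood stands upright on the deck over the jammed right pump.

- **Left and middle pumps:** both glided at about 3–4 N and were pressed home into the end cushion, peaking at about 10 N.
- **Right pump:** the resistance rose at about 14–15 mm. I stopped after one confirming step, at about 8 N.
- **Hood:** it met the deck at the expected height, and I released it and moved clear. I saw no sign of the brown and purple look-alikes or the bystanders being disturbed, though I took no final picture of the whole table.

**Last checks:**
- **Side view:** the hood is concentric with the pump base to about 1 mm.
- **Top view:** the lid centre reads about 3–4 mm toward −x of my estimated pump axis. I put some of that down to the visible side wall and the camera calibration, and did not correct it.
- **Force readings:** on the left pump my first presses, about 15 mm down, were read during holds. Friction relaxes in a hold, so they showed almost nothing. I switched to reading while moving, so the first part of that stroke was not properly sensed. It glided freely from there to home.

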